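Bridge-clamp a batch of bronze bushes

TASK

Set up the drilling fixture: stand every bronze bush upright and fully down in a nest of the bed (any nest), then lay the clamp bar level across the two pillars, over both studs, so that it holds the bushes in. Then on each stud thread one short round steel spacer sleeve and on top of it one flat washer, all fully home, ready for the nuts. Leave the other things on the bench where they are.

Things in the scene. Friction and masses are not known exactly. Their poses are not given: they have to be found in the camera images.
- bush_0_center (a point): Plain bronze-coloured bush (hollow cylinder), 30 mm outside diameter, 50 mm tall, bore about 16 mm, 0.18 kg, standing upright; hold it round the outside. The point is its centre, half-way up; its z axis is the bush's own axis. Two to four of the four bushes bush_0 to bush_3 are present.
- bush_1_center (a point): Plain bronze-coloured bush (hollow cylinder), 30 mm outside diameter, 50 mm tall, bore about 16 mm, 0.18 kg, standing upright; hold it round the outside. The point is its centre, half-way up; its z axis is the bush's own axis. Two to four of the four bushes bush_0 to bush_3 are present.
- bush_2_center (a point): Plain bronze-coloured bush (hollow cylinder), 30 mm outside diameter, 50 mm tall, bore about 16 mm, 0.18 kg, standing upright; hold it round the outside. The point is its centre, half-way up; its z axis is the bush's own axis. Two to four of the four bushes bush_0 to bush_3 are present.
- bush_3_center (a point): Plain bronze-coloured bush (hollow cylinder), 30 mm outside diameter, 50 mm tall, bore about 16 mm, 0.18 kg, standing upright; hold it round the outside. The point is its centre, half-way up; its z axis is the bush's own axis. Two to four of the four bushes bush_0 to bush_3 are present.
- spacer_a_center (a point): Short round steel spacer (thick-walled sleeve; it stands among the bronze bushes, the steel rings far back on the table are not used), 36 mm outside diameter, 30 mm tall, bore 21 mm, 0.22 kg, standing upright; the point is its centre, half-way up; z is its axis.
- spacer_b_center (a point): Short round steel spacer (thick-walled sleeve; it stands among the bronze bushes, the steel rings far back on the table are not used), 36 mm outside diameter, 30 mm tall, bore 21 mm, 0.22 kg, standing upright; the point is its centre, half-way up; z is its axis.
- washer_a_center (a point): Thick flat steel washer, 39 mm outside diameter, 6 mm thick, hole 18 mm, 0.045 kg, lying flat; the point is its centre, half-way up; z is its axis.
- washer_b_center (a point): Thick flat steel washer, 39 mm outside diameter, 6 mm thick, hole 18 mm, 0.045 kg, lying flat; the point is its centre, half-way up; z is its axis.
- bar_center (a point): Clamp bar: flat aluminium bar 262 x 36 x 12 mm, about 0.3 kg, lying flat, a round 19 mm hole near one end and a 19 x 25 mm slot near the other, 224 mm apart (either end may go on either stud). The point is its centre, half-way up (also its centre of mass): x across the 36 mm width, y along the length toward the slot, z up.
- bar_hole (a point): Centre of the clamp bar's round hole, half-way through the 12 mm thickness.
- bar_slot (a point): Centre of the clamp bar's slot, half-way through the 12 mm thickness.
- nest_0 (a point): Centre of the floor of nest 0 of the fixture: a round recess 34 mm across and 6 mm deep in the top of the dark steel bed (bed 84 mm across, 300 mm long, top 16 mm above the bench, so the nest floor is at 10 mm). Four nests in a row, 40 mm apart, along the fixture's y axis, half-way between the two studs; x points across the bed, z up.
- nest_1 (a point): Centre of the floor of nest 1 of the fixture: a round recess 34 mm across and 6 mm deep in the top of the dark steel bed (bed 84 mm across, 300 mm long, top 16 mm above the bench, so the nest floor is at 10 mm). Four nests in a row, 40 mm apart, along the fixture's y axis, half-way between the two studs; x points across the bed, z up.
- nest_2 (a point): Centre of the floor of nest 2 of the fixture: a round recess 34 mm across and 6 mm deep in the top of the dark steel bed (bed 84 mm across, 300 mm long, top 16 mm above the bench, so the nest floor is at 10 mm). Four nests in a row, 40 mm apart, along the fixture's y axis, half-way between the two studs; x points across the bed, z up.
- nest_3 (a point): Centre of the floor of nest 3 of the fixture: a round recess 34 mm across and 6 mm deep in the top of the dark steel bed (bed 84 mm across, 300 mm long, top 16 mm above the bench, so the nest floor is at 10 mm). Four nests in a row, 40 mm apart, along the fixture's y axis, half-way between the two studs; x points across the bed, z up.
- stud_left (a point): Tip of the upright stud at the fixture's +y (nest_3) end: 14 mm diameter, tapering to 7 mm in its top 8 mm, standing 64 mm above the flat top of its 44 x 36 mm steel pillar. The pillar tops are 62 mm above the bench, 2 mm higher than a fully seated bush, and the two studs are 224 mm apart. The fixture is bolted down.
- stud_right (a point): Tip of the upright stud at the fixture's -y (nest_0) end: 14 mm diameter, tapering to 7 mm in its top 8 mm, standing 64 mm above the flat top of its 44 x 36 mm steel pillar. The pillar tops are 62 mm above the bench, 2 mm higher than a fully seated bush, and the two studs are 224 mm apart. The fixture is bolted down.
- parts_case: Bystander: shut blue parts case with a clear lid, standing fixed beside the loose parts: about 201 mm long away from the robot (world x), 135 mm across (world y), 44 mm high; origin at the centre of its underside. Leave it.
- tin: Bystander: low round tin, 60 mm across, 42 mm high; origin at its underside. Leave it.
- nut: Bystander: large hexagon nut, 36 mm across flats, 18 mm high; origin at its underside. Not used; leave it.
Not all that is in view belongs to the job. Leave any purple look-alike of the part that bears bush_1_center alone.

How it is judged:
By the outcome, as a careful person would: the job done as asked, in the order asked, and still so for the second after the job is handed in, with the robot touching nothing.
Of bush_0, bush_1, bush_2, bush_3 only 2 to 4 are there at a start; the rules pass over those that are not, and their reading is None.
At some moment in a run one of clamp_bar, spacer_a, spacer_b, washer_a, washer_b may be knocked a few centimetres aside while the robot is not near it.
It also fails if it takes over 210 s, if anything falls off the work surface, if the arm or the gripper's body presses on something with over 40 N, if the wrist force passes 120 N, or if a joint passes its speed limit or range.

ROBOT

A 6-joint arm with a two-finger parallel gripper is mounted at the origin on a cart in front of the work surface, level with it; the furniture and walls round the work are solid. World frame = base frame: x ahead of the robot, y to its left, z up, the work surface at z = 0. Lengths are in m, angles in degrees, forces in N, time in s.
With the tool pointing down it reaches from about 0.325 to 0.875 m from the base axis. Payload 4.4 kg.
Tool frame: the origin (TCP) lies between the finger pads; the fingertips stand 19 mm ahead of it and the grasp point (between the pads) is the TCP; z points along the fingers, x is the direction in which the jaws open and shut, and the axes are right-handed (so a half turn about z gives the same grasp; the last joint's range is limited). The gripper opens to 85 mm and grips with 20 to 120 N. Pads are 22 mm wide; open, the fingers measure 114 mm over their backs; the gripper's body (76 mm by 85 mm) begins 54 mm behind the grasp point. The pads swing forward as they close: fully open they stand 13 mm farther back than shut.
Start: joints at [-82.535, 11.837, 88.321, -0, 79.842, -8.623], TCP at [0.159, -0.552, 0.25] pointing down, gripper open.
Joint ranges: [-156.59, 156.59], [-49.26, 127.26], [12.9, 141.05], [-63.56, 243.56], [4.71, 150.69], [-161.64, 161.64]. Speed limits (degrees/s): [159.86, 159.86, 180, 180, 180, 180].

INTERFACE

Orientations are given as [roll, pitch, yaw] about the fixed x, y, z axes, in that order (R = Rz(yaw) Ry(pitch) Rx(roll)).
In Python, from station import r gives the robot as it stands. The module is installed in compiled form; this text tells all that it offers. Calls block until the motion is done:
- r.move_pose(position, orientation): joint-space move of the TCP to a pose.
- r.move_linear(position, feed=0.15, ori=None): straight line of the TCP; ori=None keeps the orientation; feed is the mean speed in m/s.
- r.move_joints(angles): joint-space move.
- r.command_gripper(opening, strength=None): opening from 0.0 (shut) to 1.0 (fully open); strength is the grip in N (None keeps the last); returns when the fingers have stopped.
- r.wait(seconds).
- r.inverse_kinematics(position, orientation): joint angles nearest the present ones, or None.
- r.get_image(name): name is "scene" or "top"; returns (picture, depth): 480x640x3 uint8, red, green, blue; 480x640 float32, m along the optical axis (not along the pixel's ray), 0 where there is no reading.
- r.calibration(name): a dict with "fx", "fy", "cx", "cy" (pixels), "R" (3x3) and "t" (3): a world point X has camera coordinates R X + t. Camera axes: x right, y down, z forward; pixel columns grow to the right and rows downward; lengths in m; the calibration is good to about 2 mm. A picture is of the moment at which its call begins. calibration takes no time and is no camera call.
A pose or a line that the arm cannot do raises r.PlanningError and nothing moves.
- r.hand_in(): hands the job in, once; it reports no verdict.
Readings, each from a call of its own:
- r.get_clock(): time.
- r.get_qpos(): joint angles.
- r.get_joint_vel(): joint speeds.
- r.get_effort(): joint torques, N m.
- r.get_ee_pos(): TCP position.
- r.get_eef_rot(): TCP orientation.
- r.get_ft_force(): force on the tool from outside, world axes, zero at the start.
- r.get_moment(): the same for the moment, N m.
- r.get_finger_gap(): opening from 0.0 (shut) to 1.0 (fully open).
Only numpy, scipy, OpenCV 4.12 (cv2) and the standard library are available. Lean on these libraries where they do the work, as an engineer would, in place of code of your own. Each camera call takes 0.05 s, during which the arm holds its last target. There are 200 camera calls.

## Working session

There is one attempt and no reset: what is moved stays moved. The work goes in short steps, each a Python script; the robot and the scene stay as the last script left them, time stands still between calls to the robot, and variables do not carry over. Pictures are saved under pics/ and viewed, about 12 in all and at most 16, crops included, and the job is handed in when it is done.

```bash
mkdir -p pics; ls; python3 - <<'E'
from station import r
import cv2,numpy as np
for n in("scene","top"):
    p,d=r.get_image(n); np.savez(f"{n}0.npz",p=p,d=d); cv2.imwrite(f"pics/{n}0.png",p[:,:,::-1])
    c=r.calibration(n); print(n,{k:np.round(v,3).tolist() for k,v in c.items()}, (d>0).mean())
    print("cam pos",-np.array(c["R"]).T@c["t"])
print(r.get_clock(),r.get_finger_gap(),r.get_eef_rot())
E
```

```text
pics
scene {'fx': 481.556, 'fy': 481.556, 'cx': 317.906, 'cy': 236.058, 'R': [[-0.434, -0.901, 0.006], [-0.555, 0.262, -0.79], [0.71, -0.346, -0.614]], 't': [0.34, 0.393, 0.581]} 0.9352799479166667
cam pos [-0.04674212  0.40464137  0.66418932]
top {'fx': 458.473, 'fy': 458.473, 'cx': 317.428, 'cy': 243.785, 'R': [[-0.01, -1.0, -0.005], [-0.99, 0.01, -0.139], [0.139, 0.004, -0.99]], 't': [0.105, 0.645, 1.008]} 0.9960026041666666
cam pos [0.49879914 0.09453454 1.08870461]
0.1 1.000372519541628 [-1.79981305e+02  1.20401868e-01 -7.39114576e+01]
```

View pics/scene0.png

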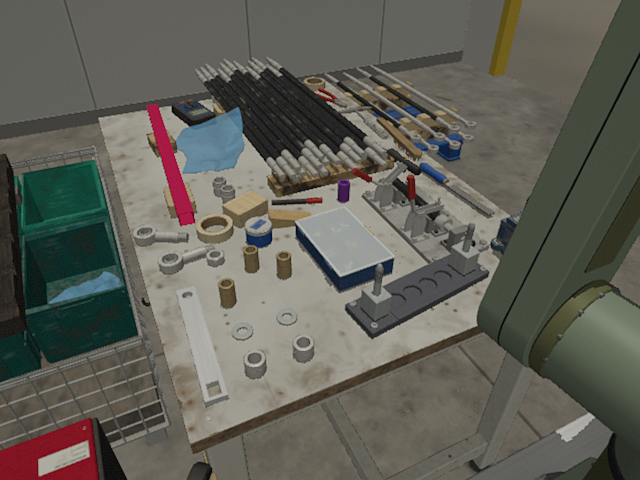

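View pics/top0.png

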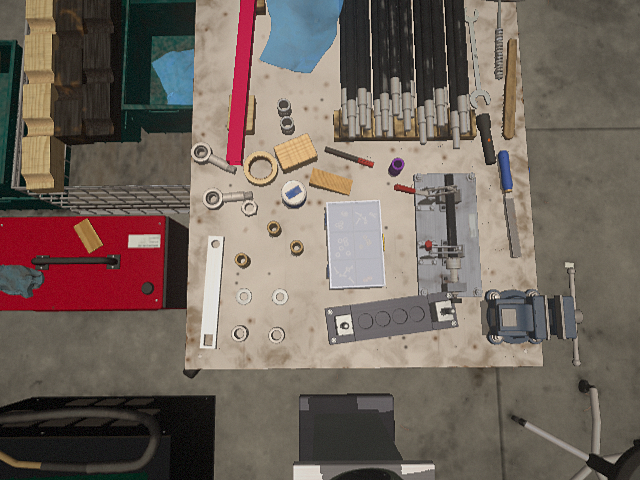

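Scene view: three bronze bushes, two spacers at the front left, two washers, the bar at far left, and the fixture at right of the blue case. Top view: bushes at (274,229), (296,247), (242,260). Washers at (244,297), (280,297). Spacers at (240,334), (277,335). Bar from (215,240) to (209,345), slot at the lower end. Fixture studs at about (344,322) and (447,312). Next I'll take an enlarged crop and rough positions.

```bash
cat > h.py <<'E'
from station import r
import numpy as np, cv2
CAL={n:r.calibration(n) for n in("scene","top")}
def cast(n,uv,z):
    c=CAL[n];R=np.array(c["R"]);o=-R.T@np.array(c["t"])
    d=R.T@np.array([(uv[0]-c["cx"])/c["fx"],(uv[1]-c["cy"])/c["fy"],1.])
    return o+d*(z-o[2])/d[2]
def proj(n,X):
    c=CAL[n];p=np.array(c["R"])@np.asarray(X)+c["t"]
    return np.array([c["cx"]+c["fx"]*p[0]/p[2],c["cy"]+c["fy"]*p[1]/p[2]])
def cloud(n,d):
    c=CAL[n];v,u=np.mgrid[:480,:640]
    P=np.stack([(u-c["cx"])/c["fx"]*d,(v-c["cy"])/c["fy"]*d,d],-1)
    W=(P-np.array(c["t"]))@np.array(c["R"]); W[d==0]=np.nan
    return W
E
python3 - <<'E'
from h import *
z=np.load("top0.npz");p,d=z["p"],z["d"]
c=p[210:360,190:460]; cv2.imwrite("pics/crop1.png",cv2.resize(c,None,fx=2.96,fy=2.96,interpolation=cv2.INTER_CUBIC)[:,:,::-1])
W=cloud("top",d)
for nm,uv,h in [("b",(274,229),.05),("b",(296,247),.05),("b",(242,260),.05),("w",(244,297),.006),("w",(280,297),.006),("s",(240,334),.03),("s",(277,335),.03),("slot",(209,340),.012),("hole",(215,244),.012),("studR",(344,321),.126),("studL",(447,311),.126),("nest",(365,321),.016),("nest",(417,314),.016)]:
    print(nm,uv,cast("top",uv,h).round(4), "maxz near",np.nanmax(W[uv[1]-7:uv[1]+8,uv[0]-7:uv[0]+8,2]).round(4))
print("table z",np.nanmedian(W[310:320,255:265,2]),np.nanstd(W[310:320,255:265,2]))
s=np.load("scene0.npz");Ws=cloud("scene",s["d"]);print("scene table z",np.nanmedian(Ws[350:360,270:280,2]))
E
```

```text
b (274, 229) [0.6803 0.198  0.05  ] maxz near 0.0534
b (296, 247) [0.638  0.1475 0.05  ] maxz near 0.0542
b (242, 260) [0.6094 0.2707 0.05  ] maxz near 0.0554
w (244, 297) [0.5267 0.2723 0.006 ] maxz near 0.0104
w (280, 297) [0.5259 0.1877 0.006 ] maxz near 0.0113
s (240, 334) [0.4427 0.2764 0.03  ] maxz near 0.0346
s (277, 335) [0.4397 0.1923 0.03  ] maxz near 0.0361
slot (209, 340) [0.4288 0.3509 0.012 ] maxz near 0.0182
hole (215, 244) [0.6523 0.3418 0.012 ] maxz near 0.0178
studR (344, 321) [0.4722 0.0447 0.126 ] maxz near 0.1282
studL (447, 311) [ 0.4906 -0.1692  0.126 ] maxz near 0.1311
nest (365, 321) [ 0.4687 -0.0094  0.016 ] maxz near 0.0198
nest (417, 314) [ 0.4834 -0.1298  0.016 ] maxz near 0.0196
table z -5.661150147503907e-05 0.0019061403409611755
scene table z -0.0005282612216423684
```

View pics/crop1.png

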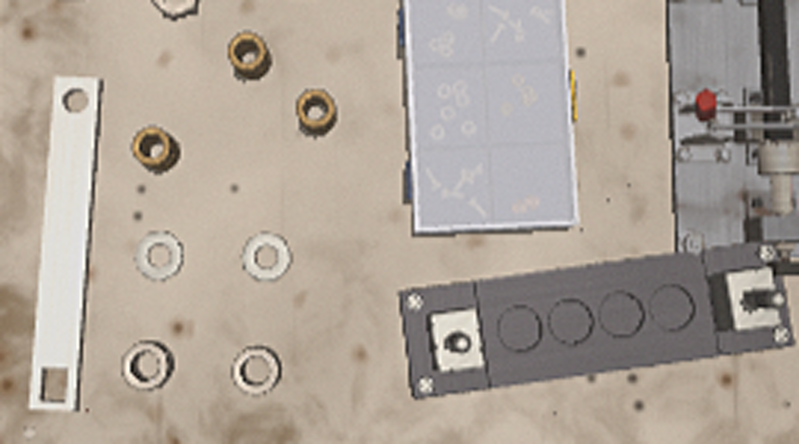

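The crop confirms the layout: bar slot at the near end and round hole at the far end, empty nests, and pillar tops bright against the dark bed. Next, precise detection.

```bash
python3 - <<'E'
from h import *
z=np.load("top0.npz");p,d=z["p"],z["d"];W=cloud("top",d)
hsv=cv2.cvtColor(p,cv2.COLOR_RGB2HSV)
for nm,(u,v) in dict(washer=(238,297),washer2=(275,293),spacer=(234,334),bar=(211,290),table=(260,310),table2=(230,310),bronze=(269,229),pillar=(338,321),pillarL=(441,316),bed=(390,325),shadow=(221,290)).items():
    print(nm,hsv[v-1:v+2,u-1:u+2].reshape(-1,3).mean(0).round())
def row(v,a,b): print(v,[tuple(x) for x in hsv[v,a:b,1:]])
row(297,230,258); row(334,228,254); row(320,330,362);row(312,428,462)
for v in (300,312): print((W[v,425:470,2]*1000).round())
print("near left stud tall things", np.nanmax(W[285:300,420:470,2],axis=0).round(3))
E
```

```text
washer [ 20.  20. 205.]
washer2 [ 20.  21. 214.]
spacer [ 19.  39. 116.]
bar [ 22.   8. 224.]
table [ 16.  38. 194.]
table2 [ 16.  41. 196.]
bronze [ 18. 104. 140.]
pillar [ 22.  18. 228.]
pillarL [ 19.  21. 206.]
bed [131.  13. 107.]
shadow [ 15.  40. 163.]
297 [(np.uint8(44), np.uint8(199)), (np.uint8(41), np.uint8(197)), (np.uint8(39), np.uint8(196)), (np.uint8(38), np.uint8(197)), (np.uint8(40), np.uint8(198)), (np.uint8(35), np.uint8(159)), (np.uint8(19), np.uint8(184)), (np.uint8(24), np.uint8(200)), (np.uint8(21), np.uint8(211)), (np.uint8(21), np.uint8(204)), (np.uint8(45), np.uint8(129)), (np.uint8(39), np.uint8(208)), (np.uint8(40), np.uint8(199)), (np.uint8(36), np.uint8(197)), (np.uint8(41), np.uint8(198)), (np.uint8(41), np.uint8(203)), (np.uint8(41), np.uint8(205)), (np.uint8(27), np.uint8(171)), (np.uint8(20), np.uint8(195)), (np.uint8(22), np.uint8(210)), (np.uint8(21), np.uint8(222)), (np.uint8(21), np.uint8(145)), (np.uint8(41), np.uint8(205)), (np.uint8(39), np.uint8(202)), (np.uint8(40), np.uint8(200)), (np.uint8(42), np.uint8(200)), (np.uint8(42), np.uint8(201)),
[... 2915 characters left out ...]
6. 16. 17. 17. 17. 17. 20.
 30. 47. 58. 57. 63. 62. 60. 62. 53. 57. 56. 56. 54. 60. 60. 57. 59. 56.
 46. -4.  2. -2.  1.  1.  1.  2.  2.]
[ 16.  15.  19.  15.  16.  15.  16.  25.  31.  40.  50.  58.  60.  60.
  58.  62.  64.  64.  74.  84.  93. 100. 104. 110. 119. 123. 123. 130.
 124. 119.  17.  -0.   0.   2.  -0.   1.  -0.  -5.  -1.   2.  -1.  -2.
  -3.   2.  -0.]
near left stud tall things [0.017 0.02  0.024 0.024 0.023 0.022 0.021 0.02  0.018 0.016 0.019 0.019
 0.016 0.018 0.021 0.019 0.018 0.017 0.018 0.017 0.018 0.02  0.027 0.034
 0.042 0.052 0.058 0.066 0.071 0.067 0.069 0.067 0.068 0.069 0.069 0.068
 0.068 0.067 0.067 0.067 0.067 0.065 0.068 0.07  0.069 0.068 0.069 0.016
 0.018 0.018]
```

```bash
cat >> h.py <<'E'
def comps(mask,amin=20):
    n,l,st,ce=cv2.connectedComponentsWithStats(mask.astype(np.uint8))
    return [(st[i,4],ce[i],(l==i).astype(np.uint8)) for i in range(1,n) if st[i,4]>=amin]
def ring(m,z):
    c=max(cv2.findContours(m,cv2.RETR_EXTERNAL,cv2.CHAIN_APPROX_NONE)[0],key=cv2.contourArea)
    h=cv2.convexHull(c); M=np.zeros_like(m); cv2.fillPoly(M,[h],1)
    v,u=np.nonzero(M); X=cast("top",(u.mean(),v.mean()),z); w=np.sqrt(M.sum()*4/np.pi)*(1.089-z)/458.5
    return X.round(4),round(float(w),4)
def parts(p,d,ylo=0.10):
    W=cloud("top",d);Z=cv2.medianBlur(np.nan_to_num(W[...,2]).astype(np.float32),3);H=cv2.cvtColor(p,cv2.COLOR_RGB2HSV).astype(int)
    roi=(W[...,1]>ylo)&(W[...,1]<.42)&(W[...,0]>.33)&(W[...,0]<.74)
    o=dict(bush=[],spacer=[],washer=[],bar=[])
    for a,c,m in comps(roi&(Z>.041)&(Z<.062)): 
        v,u=np.nonzero(m)
        if np.median(H[v,u,1])>60 : o["bush"].append(ring(m,.05))
    for a,c,m in comps(roi&(Z>.022)&(Z<.038)):
        v,u=np.nonzero(m); x,w=ring(m,.03)
        if .03<w<.042 and np.median(H[v,u,1])<60 and not any(np.hypot(*(x-b[0])[:2])<.03 for b in o["bush"]): o["spacer"].append((x,w))
    br=roi&(H[...,1]<31)&(H[...,2]>150)&(Z<.02)
    for a,c,m in comps(br,40):
        x,w=ring(m,.006)
        if .03<w<.045: o["washer"].append((x,w))
        elif a>800:
            x,w=ring(m,.012)
            k=cv2.findContours(m,cv2.RETR_EXTERNAL,cv2.CHAIN_APPROX_NONE)[0]; k=max(k,key=cv2.contourArea)
            P=np.array([cast("top",q,.012)[:2] for q in k[:,0]]).astype(np.float32)
            R=cv2.minAreaRect(P*1000); B=cv2.boxPoints(R)
            e=max((B[1]-B[0],B[2]-B[1]),key=np.linalg.norm); yaw=np.degrees(np.arctan2(e[1],e[0]))
            hs=[ (cast("top",cc,.012).round(4),aa) for aa,cc,mm in comps((cv2.morphologyEx(np.pad(m,0),cv2.MORPH_CLOSE,np.ones((3,3)))==0)&(cv2.fillPoly(m*0,[k],1)>0),12)]
            o["bar"].append((np.round(R[0],1),np.round(R[1],1),round(float(yaw),2),hs))
    return o
def look(tag=None,**k):
    p,d=r.get_image("top")
    if tag: np.savez(f"{tag}.npz",p=p,d=d)
    return parts(p,d,**k)
E
python3 - <<'E'
from h import *
z=np.load("top0.npz");p,d=z["p"],z["d"]
for k,v in parts(p,d).items(): print(k,*v,sep="\n   ")
W=cloud("top",d);Z=W[...,2];H=cv2.cvtColor(p,cv2.COLOR_RGB2HSV).astype(int)
roi=np.zeros(Z.shape,bool);roi[285:350,320:465]=1
# pillars
for a,c,m in comps(roi&(Z>.05)&(Z<.072)&(H[...,2]>150)&(H[...,1]<30),60):
    k=max(cv2.findContours(m,0,1)[0],key=cv2.contourArea); q=cv2.minAreaRect(k); print("pillar",a,cast("top",q[0],.062).round(4),np.array(q[1])*1.027/458.5, q[2])
m=(roi&(Z>.008)&(Z<.08)|roi&(H[...,1]<25)&(H[...,2]<135)).astype(np.uint8)
m=cv2.morphologyEx(cv2.morphologyEx(m,cv2.MORPH_CLOSE,np.ones((5,5))),cv2.MORPH_OPEN,np.ones((5,5)))
k=max(cv2.findContours(m,0,1)[0],key=cv2.contourArea); q=cv2.minAreaRect(k);print("bed",cast("top",q[0],.016).round(4),np.array(q[1])*1.073/458.5,q[2])
g=cv2.resize(cv2.cvtColor(p,cv2.COLOR_RGB2GRAY)[285:350,320:465],None,fx=6,fy=6,interpolation=cv2.INTER_CUBIC)
C=cv2.HoughCircles(cv2.convertScaleAbs(g,alpha=1.5),cv2.HOUGH_GRADIENT,1.5,60,param1=60,param2=18,minRadius=39,maxRadius=48)
for c in sorted(C[0].tolist()): print("circ",cast("top",((c[0]+.5)/6-.5+320,(c[1]+.5)/6-.5+285),.016).round(4),c[2]/6*1.073/458.5)
# studs from both depth maps
Ws=cloud("scene",np.load("scene0.npz")["d"])
for n,w in(("top",W),("scene",Ws)):
  for y0 in(.055,-.17):
    s=w[(abs(w[...,0]-.48)<.05)&(abs(w[...,1]-y0)<.05)&(w[...,2]>.08)&(w[...,2]<.118)]; print(n,len(s),s.mean(0).round(4) if len(s) else "")
E
```

```text
bush
   (array([0.685 , 0.2004, 0.05  ]), 0.0298)
   (array([0.6403, 0.1475, 0.05  ]), 0.0305)
   (array([0.6119, 0.273 , 0.05  ]), 0.0306)
spacer
   (array([0.4455, 0.2796, 0.03  ]), 0.0374)
   (array([0.4405, 0.1948, 0.03  ]), 0.037)
washer
   (array([0.5291, 0.2741, 0.006 ]), 0.0378)
   (array([0.5272, 0.1891, 0.006 ]), 0.0381)
bar
   (array([541.5, 348. ]), array([ 36.1, 262. ]), -3.15, [(array([0.6534, 0.3422, 0.012 ]), np.int32(54)), (array([0.4301, 0.3538, 0.012 ]), np.int32(97))])
pillar 212 [ 0.4912 -0.1804  0.062 ] [0.04345225 0.03387802] 80.53767395019531
pillar 243 [0.4626 0.0415 0.062 ] [0.04376644 0.03474068] 81.25383758544922
bed [ 0.4895 -0.0821  0.016 ] [0.10855486 0.33162181] 81.8698959350586
circ [0.4996 0.0519 0.016 ] 0.018370882720004336
circ [0.4698 0.0403 0.016 ] 0.018370882720004336
circ [ 0.4716 -0.0094  0.016 ] 0.017727317636726293
circ [ 0.4746 -0.0492  0.016 ] 0.015796619411123227
circ [ 0.4811 -0.0887  0.016 ] 0.017083751065563785
circ [ 0.5429 -0.1188  0.016 ] 0.017083751065563785
circ [ 0.4853 -0.1281  0.016 ] 0.018370882720004336
circ [ 0.5284 -0.1809  0.016 ] 0.017083751065563785
circ [ 0.4983 -0.202   0.016 ] 0.018370882720004336
circ [ 0.5473 -0.205   0.016 ] 0.017727317636726293
circ [ 0.4544 -0.201   0.016 ] 0.015796619411123227
circ [ 0.5182 -0.2233  0.016 ] 0.017727317636726293
top 10 [0.466  0.0443 0.1067]
top 32 [ 0.4922 -0.1754  0.1014]
scene 132 [0.4561 0.0448 0.0999]
scene 120 [ 0.4855 -0.1764  0.0992]
```

```bash
cat >> h.py <<'E'
MID=np.array([.4770,-.0693]); FY=97.0; U=np.array([np.cos(np.radians(FY)),np.sin(np.radians(FY))])
def nest(k): return MID+U*.04*(k-1.5)
def go(xy,z,yaw): r.move_pose([xy[0],xy[1],z],[180,0,yaw])
def lin(xy,z,feed=.15): r.move_linear([xy[0],xy[1],z],feed=feed)
def st(s=""): print(s,"t",round(r.get_clock(),1),"tcp",np.round(r.get_ee_pos(),4),"F",np.round(r.get_ft_force(),1),"gap",round(r.get_finger_gap(),3))
def grab2(xy,z,yaw,op,g1=30,g2=50,zup=.13):
    """grip across yaw+90, let go, grip across yaw: centres a round part both ways"""
    go(xy,zup,yaw+90); r.command_gripper(op); lin(xy,z)
    st("down"); r.command_gripper(0,g1); r.command_gripper(op); go(xy,z,yaw); r.command_gripper(0,g2); st("held")
E
python3 - <<'E'
from h import *
b=np.array([.6119,.273]); grab2(b,.047,7,.6)
r.command_gripper(.6); lin(b,.16,.3); go([.5,-.05],.25,7); st()
for k,v in look("t1").items(): print(k,*v,sep="\n   ")
E
```

```text
down t 4.5 tcp [0.6126 0.2732 0.0476] F [ 0.4 -0.2 -0.2] gap 0.6
held t 6.9 tcp [0.6119 0.273  0.0472] F [-0.9  0.2  1.5] gap 0.332
 t 9.1 tcp [ 0.5002 -0.0493  0.2494] F [-0.6 -0.6 -0.3] gap 0.6
bush
   (array([0.6852, 0.2001, 0.05  ]), 0.0303)
   (array([0.6403, 0.1475, 0.05  ]), 0.0305)
   (array([0.6126, 0.273 , 0.05  ]), 0.0297)
spacer
   (array([0.445 , 0.2795, 0.03  ]), 0.0377)
   (array([0.4405, 0.1948, 0.03  ]), 0.037)
washer
   (array([0.529 , 0.2745, 0.006 ]), 0.0383)
   (array([0.5271, 0.1892, 0.006 ]), 0.0383)
bar
   (array([541.5, 348. ]), array([ 36.1, 261.8]), -3.15, [(array([0.6534, 0.3422, 0.012 ]), np.int32(54)), (array([0.4302, 0.3536, 0.012 ]), np.int32(97))])
```

Camera and robot agree to within 1 mm. Placing the first bush next.

```bash
cat >> h.py <<'E'
def bush_to(b,k):
    grab2(b,.047,7,.6); lin(b,.15,.3)
    n=nest(k); go(n,.15,7); lin(n,.066,.15); lin(n,.0575,.03); st("set"); r.command_gripper(.5); r.wait(.3); lin(n,.15,.3)
E
python3 - <<'E'
from h import *
bush_to([.6124,.273],1)
go([.55,.02],.25,7); p,d=r.get_image("top"); np.savez("t2.npz",p=p,d=d)
for k,v in parts(p,d,ylo=-.2).items(): print(k,*v,sep="\n   ")
print(nest(1)); s,_=r.get_image("scene")
cv2.imwrite("pics/t2.png",np.vstack([cv2.resize(s[200:380,200:560],None,fx=2,fy=2),np.pad(cv2.resize(p[280:360,310:490],None,fx=2.9,fy=2.9),((0,8),(0,720-522),(0,0)))])[:,:,::-1])
E
```

```text
down t 11.5 tcp [0.6131 0.2731 0.0477] F [-0.4 -0.   0.9] gap 0.601
held t 13.9 tcp [0.6124 0.273  0.0472] F [-0.8 -0.4  1.5] gap 0.332
set t 16.9 tcp [ 0.4795 -0.0892  0.0576] F [-0.9  0.5 -1.8] gap 0.331
bush
   (array([0.6852, 0.2001, 0.05  ]), 0.0303)
   (array([0.6403, 0.1475, 0.05  ]), 0.0305)
   (array([ 0.4808, -0.0882,  0.05  ]), 0.0321)
spacer
   (array([0.4451, 0.2796, 0.03  ]), 0.0378)
   (array([0.4405, 0.1948, 0.03  ]), 0.037)
washer
   (array([0.529 , 0.2742, 0.006 ]), 0.0381)
   (array([0.5271, 0.1891, 0.006 ]), 0.0383)
bar
   (array([541.5, 348. ]), array([ 36.2, 262.1]), -3.04, [(array([0.6533, 0.341 , 0.012 ]), np.int32(53)), (array([0.4304, 0.3537, 0.012 ]), np.int32(97))])
[ 0.47943739 -0.08915092]
```

View pics/t2.png

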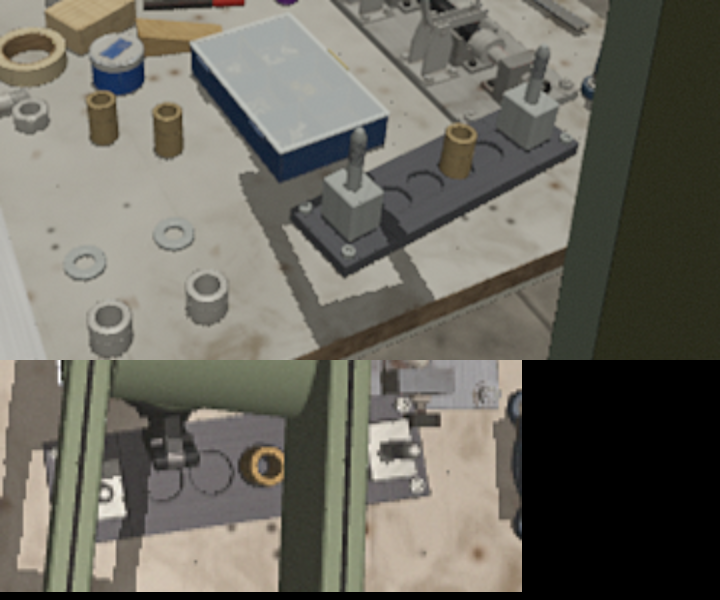

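The first bush stands upright in nest 1 (scene crop (458,150)). Next, the other two bushes.

```bash
python3 - <<'E'
from h import *
bush_to([.6403,.1475],2); bush_to([.6852,.2001],3)
go([.35,-.30],.25,7); p,d=r.get_image("top"); np.savez("t3.npz",p=p,d=d)
for k,v in parts(p,d,ylo=-.2).items(): print(k,*v,sep="\n   ")
W=cloud("top",d)
H=cv2.cvtColor(p,cv2.COLOR_RGB2HSV)
for k in(0,1,2,3):
    q=(np.hypot(W[...,0]-nest(k)[0],W[...,1]-nest(k)[1])<.018)&(W[...,2]>.035); print(k,nest(k).round(4),"top z",np.median(W[q][:,2]) if q.any() else None)
s,_=r.get_image("scene")
cv2.imwrite("pics/t3.png",np.vstack([cv2.resize(s[200:380,200:560],None,fx=2,fy=2),np.pad(cv2.resize(p[280:360,310:490],None,fx=2.9,fy=2.9),((0,8),(0,720-522),(0,0)))])[:,:,::-1])
E
```

```text
down t 20.9 tcp [0.641  0.1476 0.0476] F [-0.2 -0.3  1. ] gap 0.604
held t 23.3 tcp [0.6403 0.1475 0.0472] F [-0.5  0.1  1.1] gap 0.329
set t 26.0 tcp [ 0.4769 -0.0501  0.062 ] F [-8.   2.3 24.2] gap 0.334
down t 29.2 tcp [0.6859 0.2002 0.0477] F [0.1 0.5 0.9] gap 0.6
held t 31.6 tcp [0.6852 0.2001 0.0472] F [-0.2 -0.5  1.4] gap 0.334
set t 34.4 tcp [ 0.4722 -0.0104  0.0623] F [-9.6  0.7 27.4] gap 0.334
bush
   (array([ 0.4806, -0.0887,  0.05  ]), 0.0323)
   (array([ 0.4698, -0.0495,  0.05  ]), 0.0342)
   (array([ 0.4642, -0.0107,  0.05  ]), 0.0347)
spacer
   (array([0.445 , 0.2793, 0.03  ]), 0.0379)
   (array([0.4405, 0.1948, 0.03  ]), 0.037)
washer
   (array([0.529 , 0.2745, 0.006 ]), 0.038)
   (array([0.5272, 0.1891, 0.006 ]), 0.0381)
bar
   (array([541.5, 348. ]), array([ 36.1, 262.1]), -3.15, [(array([0.6534, 0.3422, 0.012 ]), np.int32(54)), (array([0.4301, 0.3538, 0.012 ]), np.int32(97))])
0 [ 0.4843 -0.1289] top z None
1 [ 0.4794 -0.0892] top z 0.05789858256553027
2 [ 0.4746 -0.0494] top z 0.05904864324139833
3 [ 0.4697 -0.0097] top z 0.05809440013598022
```

View pics/t3.png

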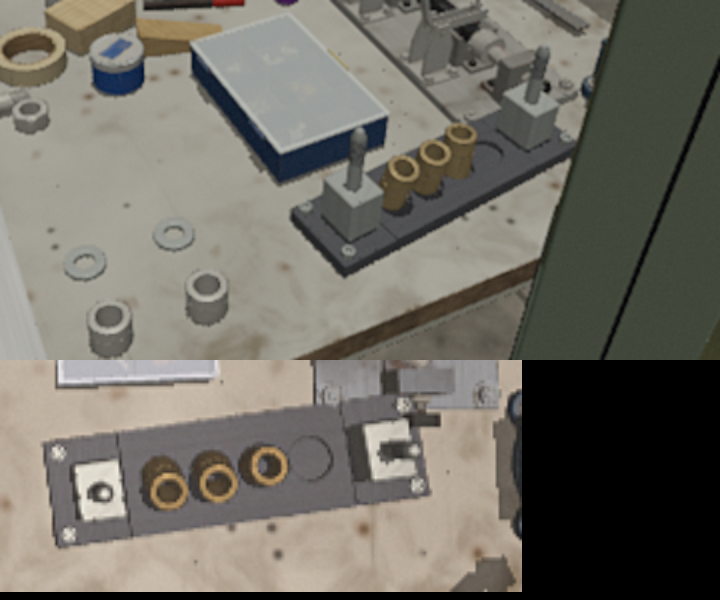

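Nest 1's bush is seated. The bushes in nests 2 and 3 caught the rim and lean towards the robot (-x). I need a better fixture line, so I'll measure the bed's long edges at sub-pixel level in the clean first image.

```bash
python3 - <<'E'
from h import *
p=np.load("top0.npz")["p"].astype(np.float32); g=p.mean(2)
def edge(col,a,b):
    d=np.abs(np.diff(g[a:b,col])); i=d.argmax(); 
    j=slice(max(i-2,0),i+3); w=d[j]; return a+.5+(np.arange(len(d))[j]*w).sum()/w.sum()
F,B=[],[]
for u in range(350,425):
    vf=341-(u-350)*.125; vb=310-(u-350)*.135
    F.append(cast("top",(u,edge(u,int(vf)-8,int(vf)+9)),.016)); B.append(cast("top",(u,edge(u,int(vb)-8,int(vb)+9)),.016))
for n,A in(("front",F),("back",B)):
    A=np.array(A); k=np.polyfit(A[:,1],A[:,0],1); res=A[:,0]-np.polyval(k,A[:,1]); ok=abs(res-np.median(res))<.002; k=np.polyfit(A[ok,1],A[ok,0],1)
    print(n,ok.sum(),"angle",90-np.degrees(np.arctan(k[0])),"x at y=-.0693",np.polyval(k,-.0693).round(4),"std",np.std(A[ok,0]-np.polyval(k,A[ok,1])).round(4))
# nest rims: dark outline centroid via threshold inside the bed
for k in range(4):
    c=proj("top",[*nest(k),.016]); S=8; u0,v0=(c-13).astype(int)
    G=cv2.resize(g[v0:v0+27,u0:u0+27],None,fx=S,fy=S,interpolation=cv2.INTER_CUBIC)
    m=(G<np.median(G)-12).astype(np.uint8); ks=max(cv2.findContours(m,cv2.RETR_EXTERNAL,cv2.CHAIN_APPROX_NONE)[0],key=lambda q:cv2.boundingRect(q)[2])
    (x,y),ax,an=cv2.fitEllipse(ks); print("nest",k,nest(k).round(4),cast("top",((x+.5)/S-.5+u0,(y+.5)/S-.5+v0),.016).round(4),np.round(np.array(ax)/S*1.073/458.5,4))
E
```

```text
front 69 angle 97.20359707740278 x at y=-.0693 0.4345 std 0.0004
back 68 angle 97.21176615512607 x at y=-.0693 0.5192 std 0.0005
nest 0 [ 0.4843 -0.1289] [ 0.4845 -0.1287  0.016 ] [0.0352 0.0364]
nest 1 [ 0.4794 -0.0892] [ 0.4797 -0.0884  0.016 ] [0.0356 0.0377]
nest 2 [ 0.4746 -0.0494] [ 0.4741 -0.0492  0.016 ] [0.036  0.0362]
nest 3 [ 0.4697 -0.0097] [ 0.4695 -0.0094  0.016 ] [0.0349 0.0374]
```

The fixture estimate was right to about 0.5 mm (mid x .4769, yaw 97.2), so the offset came from the grip. I'll re-grip each leaning bush, re-centre it on free table, and lower it with a guarded descent plus small search.

```bash
sed -i 's/^MID=.*/MID=np.array([.4769,-.0690]); FY=97.2; U=np.array([np.cos(np.radians(FY)),np.sin(np.radians(FY))])/' h.py; cat >> h.py <<'E'
OFF=[(0,0)]+[(a*np.cos(t),a*np.sin(t)) for a in(.0012,.0024) for t in np.arange(8)*np.pi/4]
def fz(): return np.mean([r.get_ft_force()[2] for _ in range(3)])
def insert(xy,z0,z1,step=.0015,lim=6,offs=OFF):
    """guarded descent from z0 to z1; on contact back up 1.5 mm and try a small xy offset"""
    xy=np.array(xy,float); lin(xy,z0); r.wait(.2); f0=fz(); z=z0
    for o in offs:
        q=xy+o; lin(q,z,.05)
        while z>z1+1e-6:
            z=max(z1,z-step); lin(q,z,.04); r.wait(.05)
            if fz()-f0>lim: break
        if fz()-f0<=lim: print("in at offset mm",np.round(np.array(o)*1e3,1)); st(); return q
        print("contact z",round(z,4),"off",np.round(np.array(o)*1e3,1),"dF",round(fz()-f0,1),end="; ")
        if z<z1+.0012: st("near home"); return q
        z=min(z+.002,z0); lin(q,z,.05)
    st("FAILED"); return None
E
python3 - <<'E'
from h import *
for k,top in((3,[.4642,-.0107]),(2,[.4698,-.0495])):
    a=(nest(k)+np.array(top))/2; go(a,.15,7.2); r.command_gripper(.6); lin(a,.058,.1); st("around"); r.command_gripper(0,30); st("closed")
    lin(a,.15,.15); s=np.array([.62,.21]); go(s,.15,7.2); lin(s,.06); lin(s,.0485,.03); st("table"); r.command_gripper(.6); r.wait(.5)
    go(s,.0485,97.2); r.command_gripper(0,30); r.command_gripper(.6); go(s,.047,7.2); r.command_gripper(0,50); st("held"); print(r.get_eef_rot())
    lin(s,.15,.2); n=nest(k); go(n,.15,7.2)
    if k==3:
        r.wait(.3); im,_=r.get_image("scene"); cv2.imwrite("pics/t4.png",cv2.resize(im[150:330,300:560],None,fx=2.5,fy=2.5)[:,:,::-1])
    q=insert(n,.067,.0572)
    if q is None: lin(n,.15); break
    r.command_gripper(.5); r.wait(.3); lin(q,.15,.3)
E
```

```text
around t 39.4 tcp [ 0.4675 -0.0102  0.0586] F [0.1 0.5 0.6] gap 0.602
closed t 39.7 tcp [ 0.4676 -0.0103  0.0591] F [-1.8  0.2  6. ] gap 0.355
table t 42.8 tcp [0.6198 0.21   0.0482] F [ 0.   0.2 -2. ] gap 0.357
held t 47.4 tcp [0.6206 0.2101 0.0475] F [ 0.6 -0.7  1.5] gap 0.334
[-1.79996085e+02 -7.74410888e-02  7.20781768e+00]
contact z 0.061 off [0. 0.] dF 11.5; contact z 0.0615 off [1.2 0. ] dF 12.7; contact z 0.062 off [0.8 0.8] dF 7.4; contact z 0.061 off [0.  1.2] dF 13.6; in at offset mm [-0.8  0.8]
 t 56.2 tcp [ 0.4684 -0.0087  0.0574] F [-3.5 -2.   3.7] gap 0.333
around t 58.9 tcp [ 0.4728 -0.0495  0.0586] F [ 0.2 -0.  -0.1] gap 0.595
closed t 59.2 tcp [ 0.472  -0.0493  0.0581] F [-0.4  0.1 -1.7] gap 0.347
table t 62.4 tcp [0.6198 0.21   0.0483] F [ 0.1 -1.2 -2.1] gap 0.342
held t 67.0 tcp [0.6203 0.21   0.0473] F [ 0.3 -0.   0.8] gap 0.335
[-1.79999335e+02 -3.76217058e-02  7.20698974e+00]
contact z 0.061 off [0. 0.] dF 9.0; contact z 0.0615 off [1.2 0. ] dF 10.8; contact z 0.062 off [0.8 0.8] dF 6.8; contact z 0.061 off [0.  1.2] dF 10.1; in at offset mm [-0.8  0.8]
 t 75.5 tcp [ 0.4737 -0.0484  0.0573] F [-1.1  1.7 -0.3] gap 0.326
```

View pics/t4.png

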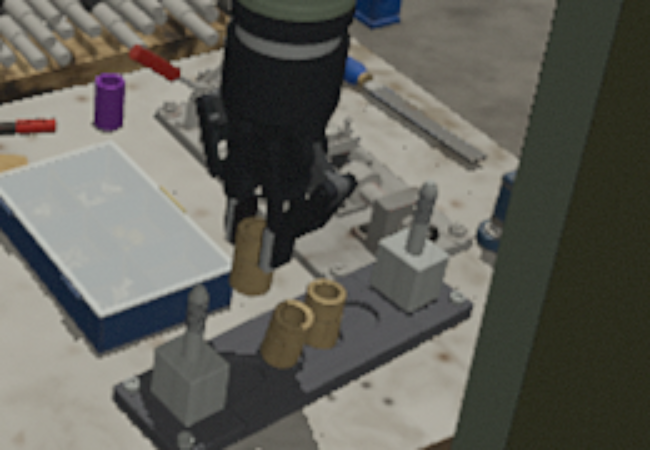

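Both went in at the same offset (-0.8,+0.8 mm), so the fixture's true position is slightly nearer in x than the top camera says. I'll check seating and refine the stud positions using both views.

```bash
python3 - <<'E'
from h import *
go([.35,-.30],.25,7); p,d=r.get_image("top"); s,ds=r.get_image("scene"); np.savez("t5.npz",p=p,d=d,s=s,ds=ds); st()
for k,v in parts(p,d,ylo=-.2).items(): print(k,*v,sep="\n   ")
W=cloud("top",d)
for k in(1,2,3):
    q=(np.hypot(W[...,0]-nest(k)[0],W[...,1]-nest(k)[1])<.018)&(W[...,2]>.035); print(k,nest(k).round(4),"top z",np.median(W[q][:,2]))
for k in(-1.3,4.3): print("pred stud tip scene",proj("scene",[*nest(k),.126]),"base",proj("scene",[*nest(k),.062]))
A=cv2.resize(s[215:305,340:500],None,fx=5,fy=5,interpolation=cv2.INTER_CUBIC)
A=cv2.vconcat([A[:, :800], np.pad(cv2.resize(p[290:350,325:465],None,fx=2.4,fy=2.4),((0,0),(0,800-336),(0,0)))])
cv2.imwrite("pics/t5.png",A[:,:,::-1])
E
```

```text
t 77.8 tcp [ 0.3503 -0.2986  0.2489] F [-0.1  0.6 -0.2] gap 0.498
bush
   (array([ 0.4807, -0.0886,  0.05  ]), 0.0324)
   (array([ 0.4769, -0.0497,  0.05  ]), 0.0323)
   (array([ 0.471 , -0.0092,  0.05  ]), 0.032)
spacer
   (array([0.4452, 0.2794, 0.03  ]), 0.0378)
   (array([0.4405, 0.1948, 0.03  ]), 0.037)
washer
   (array([0.5291, 0.2744, 0.006 ]), 0.0383)
   (array([0.5273, 0.1891, 0.006 ]), 0.038)
bar
   (array([541.5, 348. ]), array([ 36.1, 262.1]), -3.15, [(array([0.6535, 0.3417, 0.012 ]), np.int32(57)), (array([0.4298, 0.3536, 0.012 ]), np.int32(96))])
1 [ 0.4794 -0.0888] top z 0.05817297001646096
2 [ 0.4744 -0.0492] top z 0.05897578344288204
3 [ 0.4694 -0.0095] top z 0.05876068905993602
pred stud tip scene [470.80314877 222.08097003] base [464.31159378 248.18111365]
pred stud tip scene [378.13379057 263.90168869] base [375.15635023 291.03479454]
```

View pics/t5.png

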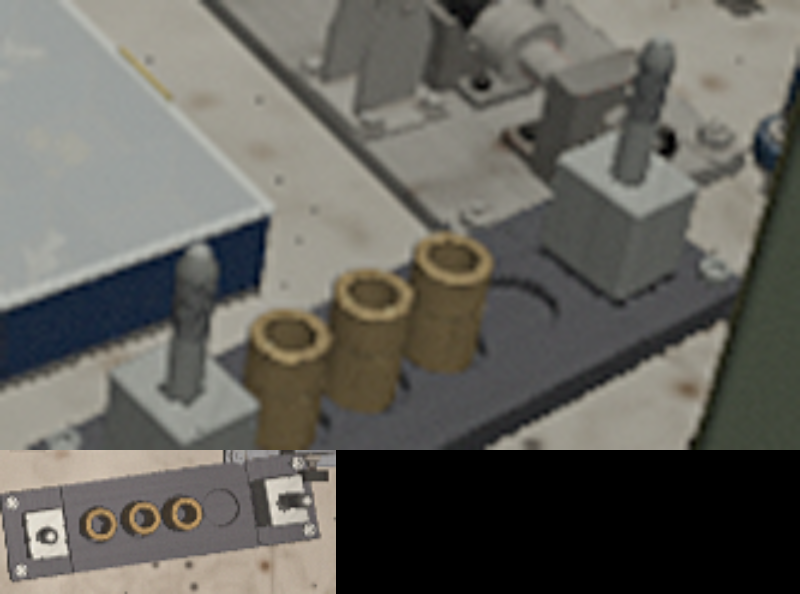

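All three bushes now stand upright with tops at equal height. Scene crop: tops (290,335), (373,295), (453,260). Combining the insertion contacts with the scene view, I shift the fixture centre by about -1.7 mm in x. Next, the bar.

```bash
sed -i 's/^MID=.*/MID=np.array([.4752,-.0688]); FY=97.2; U=np.array([np.cos(np.radians(FY)),np.sin(np.radians(FY))])/' h.py; cat >> h.py <<'E'
def F3(): return np.mean([r.get_ft_force() for _ in range(3)],0)
def thread(xy,z0,z1,step=.003,lim=7,n=14):
    """guarded descent over a stud; on contact back up and follow the side force / small search"""
    q=np.array(xy,float); lin(q,z0); r.wait(.25); f0=F3(); z=z0; c=0
    while z>z1+1e-6:
        z=max(z1,z-step); lin(q,z,.06); f=F3()-f0
        if f[2]>lim or np.hypot(*f[:2])>12:
            r.wait(.1); f=F3()-f0
            if f[2]<lim and np.hypot(*f[:2])<12: continue
            print("contact z",round(z,4),"q",q.round(4),"f",f.round(1))
            if z<z1+.0025: break
            c+=1
            if c>n: st("FAILED"); return None
            z=min(z+.003,z0); lin(q,z,.06)
            q=q+(.001*f[:2]/np.hypot(*f[:2]) if np.hypot(*f[:2])>2.5 else np.array(OFF[c])*1.)
            lin(q,z,.06)
    st("home"); return q
E
python3 - <<'E'
from h import *
c=np.array([.5413,.348]); go(c,.12,86.9); r.command_gripper(.58); lin(c,.03,.2); r.wait(.2); f0=fz()
for z in(.027,.024,.0215):
    lin(c,z,.03); r.wait(.05)
    if fz()-f0>4: print("touch",z,fz()-f0); break
r.command_gripper(0,80); st("bar"); lin(c,.05,.1); r.wait(.2); st("lift"); lin(c,.25,.3)
go(MID,.25,7.2); r.wait(.3); st("over")
lin(MID,.165,.2); r.wait(.3); s,_=r.get_image("scene"); p,_=r.get_image("top")
cv2.imwrite("pics/t6.png",np.vstack([cv2.resize(s[150:330,300:560],None,fx=3,fy=3)[:400],np.pad(cv2.resize(p[285:350,310:480],None,fx=3,fy=3),((0,0),(0,780-510),(0,0)))])[:,:,::-1])
E
```

```text
bar t 82.5 tcp [0.5416 0.3481 0.022 ] F [-0.6 -0.2  3.2] gap 0.388
lift t 83.1 tcp [0.5406 0.3477 0.0491] F [ 0.7 -0.1 -3. ] gap 0.39
over t 85.8 tcp [ 0.4754 -0.0683  0.25  ] F [ 0.3 -0.2 -2.7] gap 0.391
```

View pics/t6.png

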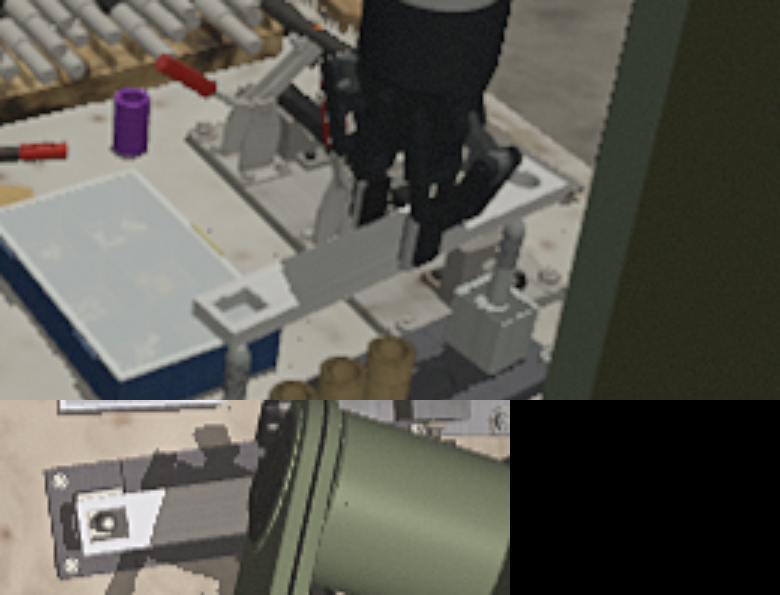

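The bar is held level above the studs. In the top crop, the near stud tip (108,521) sits centred in the slot. Lowering it now.

```bash
python3 - <<'E'
from h import *
q=thread(MID,.152,.0835)
p,_=r.get_image("top"); s,_=r.get_image("scene")
cv2.imwrite("pics/t7.png",np.vstack([cv2.resize(s[150:330,300:560],None,fx=3,fy=3)[:400],np.pad(cv2.resize(p[285:350,310:480],None,fx=3,fy=3),((0,0),(0,780-510),(0,0)))])[:,:,::-1])
E
```

```text
home t 93.0 tcp [ 0.4758 -0.069   0.084 ] F [-0.6 -0.   0.1] gap 0.388
```

```bash
python3 - <<'E'
from h import *
r.command_gripper(.55); r.wait(.2); lin(r.get_ee_pos()[:2],.2,.2)
go([.35,-.30],.25,7); p,d=r.get_image("top"); s,ds=r.get_image("scene"); np.savez("t7.npz",p=p,d=d,s=s,ds=ds); st()
for k,v in parts(p,d).items(): print(k,*v,sep="\n   ")
W=cloud("top",d)
for t in(-.085,-.04,0,.04,.085):
    c=proj("top",[*(MID+U*t),.074]).round().astype(int); print(t,"bar top z",np.nanmedian(W[c[1]-3:c[1]+4,c[0]-3:c[0]+4,2]).round(4))
m=(W[...,2]>.067)&(W[...,2]<.081)&(abs(W[...,0]-.475)<.06)&(W[...,1]<.09)&(W[...,1]>-.24)
k=max(cv2.findContours(cv2.morphologyEx(m.astype(np.uint8),cv2.MORPH_CLOSE,np.ones((3,3))),0,1)[0],key=cv2.contourArea);P=np.array([cast("top",q,.074)[:2] for q in k[:,0]]).astype(np.float32)*1000;R=cv2.minAreaRect(P);print(R)
cv2.imwrite("pics/t7.png",np.vstack([cv2.resize(s[200:310,340:500],None,fx=4.8,fy=4.8,interpolation=2)[:400],np.pad(cv2.resize(p[285:350,310:480],None,fx=3,fy=3),((0,0),(0,768-510),(0,0)))])[:,:,::-1])
E
```

```text
t 95.5 tcp [ 0.3505 -0.2987  0.2492] F [ 0.1 -0.8 -0.2] gap 0.55
bush
spacer
   (array([0.4452, 0.2795, 0.03  ]), 0.0379)
   (array([0.4405, 0.1944, 0.03  ]), 0.0374)
washer
   (array([0.5291, 0.2745, 0.006 ]), 0.0384)
   (array([0.5273, 0.1891, 0.006 ]), 0.038)
bar
-0.085 bar top z 0.0732
-0.04 bar top z 0.0734
0 bar top z 0.0732
0.04 bar top z 0.0736
0.085 bar top z 0.0733
((477.510986328125, -67.51763916015625), (36.05171585083008, 261.7603759765625), 7.165050506591797)
```

View pics/t7.png

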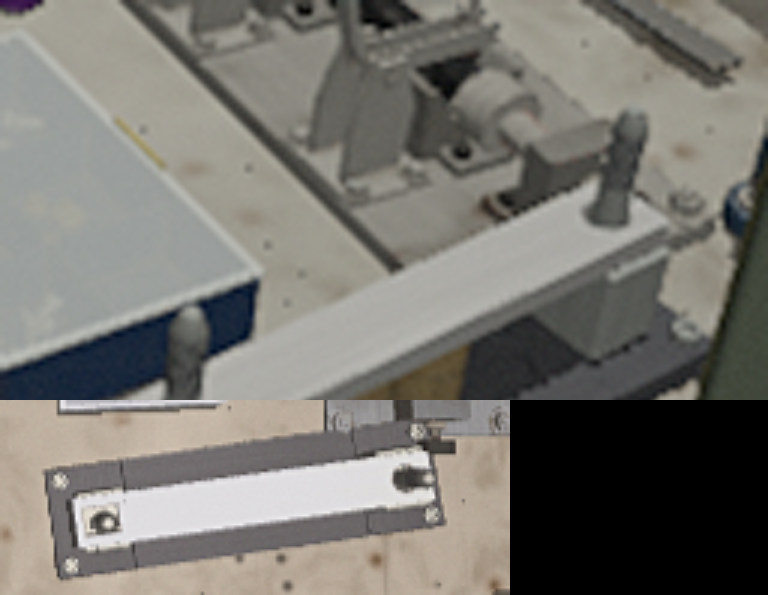

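The bar sits level on both pillars (top z .073–.074 everywhere, yaw 97.2), and both studs come through. Now the spacers. I'll check clearance by the far stud first.

```bash
cat >> h.py <<'E'
SR,SL=MID+.112*U,MID-.112*U
def put(xy,zpick,stud,zhome,op,yaw=7.2,tip=.126):
    grab2(xy,zpick,yaw,op,30,60); lin(xy,.22,.3); st("lifted"); go(stud,.22,yaw)
    q=thread(stud,tip+zpick+.006,zhome)
    if q is None: return
    r.command_gripper(op); r.wait(.2); lin(q,.2,.3)
E
python3 - <<'E'
from h import *
W=cloud("top",np.load("t7.npz")["d"])
dd=np.hypot(W[...,0]-SL[0],W[...,1]-SL[1]); q=(dd>.03)&(dd<.075); print("tallest near SL",np.sort(W[q][:,2])[-5:].round(3))
put([.4449,.2795],.027,SR,.1013,.65)
go([.4,-.15],.25,7.2); print(look("t8"))
E
```

```text
tallest near SL [0.077 0.078 0.078 0.078 0.078]
down t 98.7 tcp [0.4457 0.2798 0.0277] F [-0.2 -0.1  0.5] gap 0.648
held t 101.1 tcp [0.4448 0.2795 0.0274] F [-2.6 -0.8  6.1] gap 0.424
lifted t 101.8 tcp [0.4436 0.2789 0.2178] F [-1.  -0.2 -3.2] gap 0.423
home t 108.6 tcp [0.4613 0.0423 0.1015] F [-0.  -1.  -0.7] gap 0.423
{'bush': [], 'spacer': [(array([0.4405, 0.1948, 0.03  ]), 0.037)], 'washer': [(array([0.529 , 0.2745, 0.006 ]), 0.0383), (array([0.5272, 0.1891, 0.006 ]), 0.0381)], 'bar': []}
```

```bash
python3 - <<'E'
from h import *
put([.4402,.1947],.027,SL,.1013,.65)
go([.35,-.30],.25,7.2); p,d=r.get_image("top"); s,_=r.get_image("scene"); np.savez("t9.npz",p=p,d=d); print(parts(p,d)); st()
W=cloud("top",d)
for n,c in(("R",SR),("L",SL)):
    dd=np.hypot(W[...,0]-c[0],W[...,1]-c[1]); z=W[(dd>.010)&(dd<.017)&(W[...,2]>.08)&(W[...,2]<.112)][:,2]; print(n,len(z),np.median(z).round(4))
cv2.imwrite("pics/t9.png",np.vstack([cv2.resize(s[200:310,340:500],None,fx=4.8,fy=4.8,interpolation=2)[:400],np.pad(cv2.resize(p[285:350,310:480],None,fx=3,fy=3),((0,0),(0,768-510),(0,0)))])[:,:,::-1])
E
```

```text
down t 112.9 tcp [0.441  0.1948 0.0276] F [ 1.1 -0.7 -0.2] gap 0.644
held t 115.3 tcp [0.44   0.1947 0.0275] F [-1.7 -0.2  5.4] gap 0.42
lifted t 116.1 tcp [0.4388 0.1943 0.2181] F [-0.1  0.8 -2.7] gap 0.421
home t 123.3 tcp [ 0.4893 -0.18    0.1016] F [-2.   1.   0.9] gap 0.416
{'bush': [], 'spacer': [], 'washer': [(array([0.5293, 0.2745, 0.006 ]), 0.0379), (array([0.5272, 0.1891, 0.006 ]), 0.0381)], 'bar': []}
 t 125.2 tcp [ 0.3505 -0.2988  0.2488] F [ 0.2 -0.   1.1] gap 0.65
R 114 0.103
L 127 0.1031
```

View pics/t9.png

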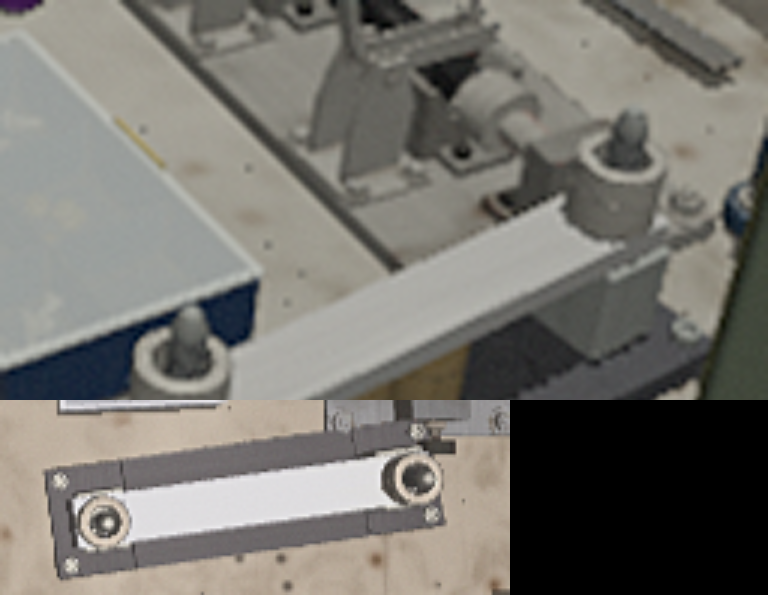

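Both spacers are down on the bar (tops .103 by depth). Now the first washer.

```bash
python3 - <<'E'
from h import *
put([.5287,.2745],.0200,SR,.1242,.62)
go([.4,-.15],.25,7.2); print(look("t10"))
p=np.load("t10.npz")["p"]; W=cloud("top",np.load("t10.npz")["d"])
dd=np.hypot(W[...,0]-SR[0],W[...,1]-SR[1]); z=W[(dd>.010)&(dd<.017)&(W[...,2]>.08)&(W[...,2]<.13)][:,2]; print(len(z),np.median(z))
E
```

```text
down t 128.5 tcp [0.5296 0.2748 0.0209] F [0.6 0.3 0.6] gap 0.62
held t 130.8 tcp [0.5289 0.2746 0.0208] F [-1.8 -1.   6.2] gap 0.422
lifted t 131.6 tcp [0.5274 0.274  0.2179] F [-0.  -0.2 -0.9] gap 0.42
home t 135.9 tcp [0.4611 0.0423 0.1247] F [-2.4  1.   4.8] gap 0.419
{'bush': [], 'spacer': [], 'washer': [(array([0.5271, 0.1892, 0.006 ]), 0.0383)], 'bar': []}
136 0.10934186707821214
```

The washer's top is at .109 against .110 expected. Second washer next, then a full check.

```bash
python3 - <<'E'
from h import *
put([.5268,.1892],.0200,SL,.1242,.62)
go([.35,-.30],.25,7.2); r.wait(.3); p,d=r.get_image("top"); s,_=r.get_image("scene"); np.savez("t11.npz",p=p,d=d); print(parts(p,d)); st()
W=cloud("top",d)
for n,c in(("R",SR),("L",SL)):
    dd=np.hypot(W[...,0]-c[0],W[...,1]-c[1])
    for a in range(4):
        an=np.degrees(np.arctan2(W[...,1]-c[1],W[...,0]-c[0]))%360; z=W[(dd>.009)&(dd<.017)&(an//90==a)&(W[...,2]>.08)&(W[...,2]<.118)][:,2]; print(n,a,len(z),np.median(z).round(4))
for t in(-.085,-.04,0,.04,.085):
    c=proj("top",[*(MID+U*t),.074]).round().astype(int); print(t,"bar z",np.nanmedian(W[c[1]-3:c[1]+4,c[0]-3:c[0]+4,2]).round(4),end=" ")
cv2.imwrite("pics/t11.png",np.vstack([cv2.resize(s[205:315,340:500],None,fx=4.8,fy=4.8,interpolation=2)[:400],np.pad(cv2.resize(p[285:350,310:480],None,fx=3,fy=3),((0,0),(0,768-510),(0,0)))])[:,:,::-1])
E
```

```text
down t 140.2 tcp [0.5277 0.1893 0.0208] F [-0.1 -0.1 -0.7] gap 0.623
held t 142.7 tcp [0.5269 0.1892 0.0209] F [-2.3 -0.2  5.6] gap 0.404
lifted t 143.5 tcp [0.5255 0.1889 0.2182] F [-0.8 -0.2 -1.1] gap 0.408
home t 148.2 tcp [ 0.4893 -0.18    0.1249] F [-2.   1.1  4.1] gap 0.406
{'bush': [], 'spacer': [], 'washer': [], 'bar': []}
 t 150.3 tcp [ 0.3505 -0.2995  0.2498] F [0.6 0.5 0.5] gap 0.622
R 0 34 0.1094
R 1 35 0.1093
R 2 38 0.1098
R 3 35 0.1098
L 0 35 0.1098
L 1 47 0.1088
L 2 35 0.1092
L 3 35 0.1096
-0.085 bar z 0.0734 -0.04 bar z 0.0739 0 bar z 0.0729 0.04 bar z 0.0732 0.085 bar z 0.0735
```

View pics/t11.png

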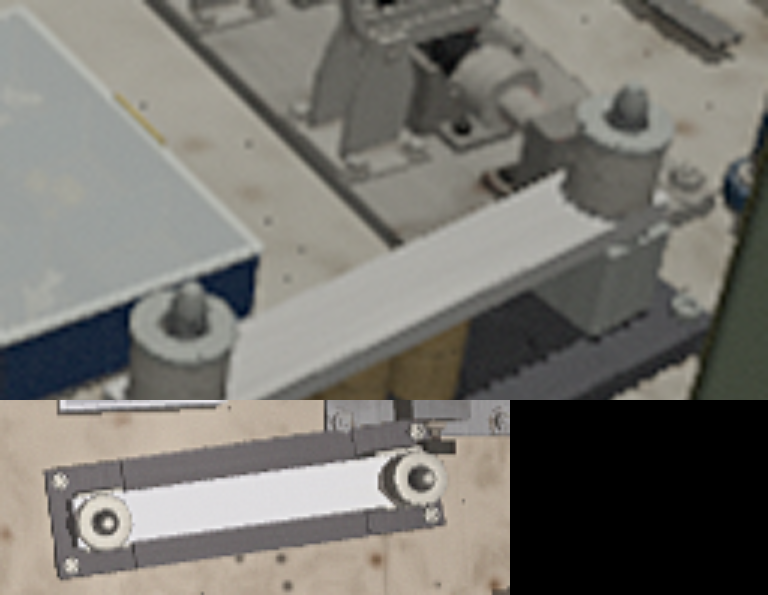

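Both washers lie flat and home, the bar is level, and the bushes are under it. Handing in.

```bash
python3 -c "
from station import r
print(r.hand_in(), r.get_clock())"
```

```text
the job is handed in; nothing more can be done
the job is handed in; nothing more can be done
```

The fixture is set up and handed in at about 150 s of the 210 s. Three bushes were present, and they stand in nests 1–3. The bar lies across both pillars over the studs, and each stud carries a spacer with a washer on top.

**What went wrong:** two bushes first caught the nest rim and leaned, with about 24–27 N of force. I re-gripped and re-centred each one, then lowered it with a guarded search. Both went in about 1 mm from where the top camera put the nests.

**Last checks:**

| Part | Measured height of top | Nominal |
|---|---|---|
| Bushes (before the bar went on) | 58–59 mm, all upright | 60 mm |
| Bar, five points along it | 73–74 mm | 74 mm |
| Washers, all round | 109–110 mm | 110 mm |

- **Bar direction:** right after the bar was placed, it measured 97.2°, the same as the bed.
- **Disagreement:** the top camera reads fixture positions about 1–2 mm too far in x compared with the robot. I corrected for this, and the bar, spacers and washers went on without a guarded contact.
- **Not checked:** the bushes were mostly hidden under the bar at the end. I did not re-measure the things to be left alone.

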